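# Build the soil sieve stack on the shaker

## Robot

A 6-joint arm with a two-finger parallel gripper is mounted at the origin on the work surface. World frame = base frame: x ahead of the robot, y to its left, z up, the work surface at z = 0. Lengths are in m, angles in degrees, forces in N, time in s.
With the tool pointing down it reaches from about 0.3 to 0.75 m from the base axis. Payload 8.5 kg.
Tool frame: the origin (TCP) lies at the very end of the fingers, on their centre line; the grasp point (between the pads) lies 19 mm behind it; z points along the fingers, y is the direction in which the jaws open and shut (so a half turn about z gives the same grasp; the last joint's range is limited). The gripper opens to 85 mm and grips with 20 to 120 N. Pads are 22 mm wide; open, the fingers measure 114 mm over their backs; the gripper's body (76 mm by 85 mm) begins 54 mm behind the grasp point. The pads swing forward as they close: fully open they stand 13 mm farther back than shut.
Start: joints at [64.555, 21.807, 74.336, -0, 83.858, -12.336], TCP at [0.125, 0.536, 0.231] pointing down, gripper open.
Joint ranges: [-178.18, 178.18], [-50.72, 133.34], [12.68, 142.11], [-81.47, 261.47], [9.98, 163.14], [-165.26, 165.26]. Speed limits (degrees/s): [136.94, 136.94, 180, 180, 180, 180].

## Interface

Orientations are given as a 3x3 rotation matrix whose columns are the frame's x, y, z axes.
In Python, from rig import env, vision, close_job, spotter gives the robot as it stands. The module is installed in compiled form; this text tells all that it offers.
- The arm moves only by the tool jog_arm, never from a script. Its argument "plan" is a list that holds one entry, the list of rows, each a list of 6 numbers: the shift along the tool's x, y, z in units of 40 mm (1.0 is 40 mm), then the turn, a rotation vector about the tool's x, y, z in units of 0.15 rad (1.0 is 0.15 rad). A call has 1 to 10 rows; each row shifts and turns the commanded pose from where the row before left it, along the tool's axes as they then stand; what a row does not reach is not made up. A row lasts 1/10 s, in which the tool goes at most 50 mm and 8.59 degrees, less where a joint would pass 70% of its speed; a pose out of reach is approached as far as the arm can. A call with a number of a shift or a turn outside -1 to 1 is refused whole. A call with a gripper value outside its range is refused whole. "grip" is the opening, from -1 (shut) to 1 (fully open), set as the call begins (left out, the last holds). The fingers move at their own pace and stop on an object; "squeeze" is the grip in N (left out, the last holds). Time passes only in rows, so rows that do not move let the fingers close. It gives the time, the measured TCP pose, the force and the opening at its end, in the units of the state.
- env.observe(): the state, without advancing time (a new reading comes with each control period).
- vision.get_image(name): name is "side" or "top"; returns (picture, depth): 384x512x3 uint8, red, green, blue; 384x512 float32, m along the optical axis (not along the pixel's ray), 0 where there is no reading.
- vision.camera_info(name): a dict with "fx", "fy", "cx", "cy" (pixels), "k1" (the pictures are not rectified: a ray, as slopes to the right and down, at radius r is drawn at 1 + k1 r^2 times it, then the intrinsics apply), "rvec" (rotation vector, rad) and "tvec" (3), from world to camera coordinates, as OpenCV has them. Camera axes: x right, y down, z forward; pixel columns grow to the right and rows downward; lengths in m; the calibration is good to about 2 mm. A picture is of the moment at which its call begins. camera_info takes no time and is no camera call.
- close_job(): hands the job in, once; it reports no verdict.
Trained networks look in the newest picture that a camera, given by its name, has taken for a name from the list of things; names that differ only in an ending like _2 or _b are one class to them, and where a whole thing is asked for, a point or a joint stands for the part that bears it (a point fixed in the world has none). Each returns a list of dicts, best first, with "score" (0 to 1); they miss things now and then, are a little off and sometimes report something else, mostly with a low value. They report only what shows in the picture. A call takes as long as a camera call.
- spotter.trace(camera, query): "pixels" (384x512 bool, what is visible of it) and "rect" ([left, top, right, bottom] in pixels, round what is visible of it).
The state is a dict: "time_s": time; "q": joint angles; "qvel": joint speeds; "joint_efforts": joint torques, N m; "position": TCP position; "tool_rot": TCP orientation; "ft_force": force on the tool from outside, world axes, zero at the start; "wrist_torque": the same for the moment, N m; "grip_width": finger opening in m.
Only numpy, scipy, OpenCV 4.12 (cv2) and the standard library are available. Lean on these libraries where they do the work, as an engineer would, in place of code of your own. Each camera call takes 0.05 s, during which the arm holds its last target.

## Task

Build the soil sieve stack in the round collar of the sieve shaker: the plain-bottomed catch pan goes in the collar first, then the fine mesh sieve, then the tall coarse sieve with the big holes, and the knobbed lid on top, each foot fully home in the rim below so that the stack stands upright. Leave the glass beaker and the amber jar where they stand, and let go of everything at the end.

Things in the scene. Friction and masses are not known exactly. Their poses are not given: they have to be found in the camera images.
- pan_center (a point): centre (18 mm above the underside; z up) of the catch pan: loose round steel drum, 56 mm across, 36 mm tall (lowest of the three), open top, plain bright floor 22 mm below the rim; tapered foot 8 mm high (38 mm across below, 45 at the shoulder), straight above. Rim: wall 3 mm, 50 mm inside; it takes the next piece's foot, whose shoulder rests on the rim (underside 8 mm below it). 0.1 kg.
- fine_center (a point): centre, half-way up, of the fine sieve: the same steel drum, 56 mm across, but 48 mm tall, with a dark floor of close wire mesh 15 mm below the rim, and the same foot, shoulder and rim. This point is 24 mm above its underside; z is up. Loose, about 0.13 kg.
- coarse_center (a point): centre, half-way up, of the coarse sieve: the same steel drum, 56 mm across, but 60 mm tall (the tallest), with a floor plate of seven big dark round holes 15 mm below the rim, and the same foot, shoulder and rim. This point is 30 mm above its underside; z is up. Loose, about 0.15 kg.
- lid_knob (a point): gripping point on the axis of the black handle knob of the lid, 8 mm below the knob's top and 24 mm above the disc: the lid is a steel disc 56 mm across and 6 mm thick on the same 8 mm tapered foot, with an upright round black knob 18 mm across and 32 mm tall on top. It stands on its foot; 46 mm tall in all; this point is 38 mm above its underside; z is up. Loose, about 0.1 kg.
- seat (a point): centre of the mouth of the shaker's collar, level with its rim, 46 mm above the bench. The shaker is a grey box 120 x 120 mm, its top 34 mm above the bench, fixed; the dark steel collar stands 12 mm out of the middle of its top, 56 mm across, wall 3 mm, 50 mm inside, 10 mm deep. z is up.
- balance_plate (a point): centre of the top of the balance's flat round steel weighing plate (84 mm across), 43 mm above the bench. The balance is a white fixed box 120 x 120 mm, 34 mm tall, the plate's centre 12 mm off its middle; no collar. Not needed for the job.
- beaker_center (a point): centre, half-way up, of a glass beaker, 54 mm across, 65 mm tall. Loose; leave it where it stands. z is up.
- jar_center (a point): centre, half-way up, of a closed amber jar with a white cap, 46 mm across, 55 mm tall. Loose; leave it where it stands. z is up.

How it is judged (in metres and radians):
At the end, for the whole second after the job is handed in: Catch pan in the shaker's collar, fine sieve on the pan, coarse sieve on the fine sieve, lid on the coarse sieve: each centred on the one below within 6 mm, at its seated height within 3.5 mm, upright within 0.07 rad, released and at rest (horizontal distance between pan_center and seat below 0.006 m and z of pan_center in the frame of seat between 0.0065 and 0.0135 m and horizontal distance between fine_center and pan_center below 0.006 m and z of fine_center in the frame of pan_center between 0.0305 and 0.0375 m and horizontal distance between coarse_center and fine_center below 0.006 m and z of coarse_center in the frame of fine_center between 0.0425 and 0.0495 m and horizontal distance between lid_knob and coarse_center below 0.006 m and z of lid_knob in the frame of coarse_center between 0.0565 and 0.0635 m and angle between each of pan_center, fine_center, coarse_center, lid_knob's own z axis and vertical below 0.07 rad and linear speed of each of pan, fine, coarse, lid below 0.02 m/s); the robot touches nothing.
It fails at once if the glass beaker is pushed more than 30 mm or knocked over (distance of beaker_center from where it was at the start of the episode above 0.03 m or angle between beaker_center's own z axis and vertical above 0.5 rad).
It fails at once if the amber jar is pushed more than 30 mm or knocked over (distance of jar_center from where it was at the start of the episode above 0.03 m or angle between jar_center's own z axis and vertical above 0.5 rad).
It also fails if it takes over 115 s, if anything falls off the work surface, if the arm or the gripper's body presses on something with over 40 N, if the wrist force passes 120 N, or if a joint passes its speed limit or range.

## Working session

There is one attempt and no reset: what is moved stays moved. The work goes in short steps, Python scripts to look and compute and a tool call to move; the robot and the scene stay as the last step left them, time stands still between calls to the robot, and variables do not carry over. Pictures are saved under pics/ and viewed, and the job is handed in when it is done.

Besides the shell and the picture viewer there is one more tool, called after "Request:" as name([rows], argument=value, ...), one row to a line, values as JSON. jog_arm: Moves the arm, as the interface text tells. Its arguments: {"type":"object","properties":{"plan":{"type":"array"},"grip":{"type":"number"},"squeeze":{"type":"number"}},"required":["plan"]}

```bash
mkdir -p pics; ls; python3 - <<'E'
from rig import env, vision
import cv2,numpy as np
print(env.observe())
for n in ("top","side"):
    p,d=vision.get_image(n); cv2.imwrite(f"pics/{n}0.png",p[:,:,::-1]); np.save(f"{n}_d.npy",d); np.save(f"{n}_p.npy",p)
    print(n,vision.camera_info(n))
E
```

```text
pics
{'time_s': 0.0, 'q': array([ 6.45549500e+01,  2.18425093e+01,  7.43861562e+01, -6.27711860e-05,
        8.38584085e+01, -1.23359205e+01]), 'qvel': array([ 0.02200952, -0.02684289, -0.08398588,  0.00594883, -0.03911145,
        0.04923887]), 'joint_efforts': array([ 1.02076989e-03, -4.48457873e+01, -2.31274974e+01, -1.28283295e-04,
        4.70937928e-03, -3.61547634e-06]), 'position': array([0.12461506, 0.53538782, 0.23068929]), 'tool_rot': array([[-9.73939762e-01,  2.26805899e-01, -6.51960328e-04],
       [ 2.26806605e-01,  9.73938848e-01, -1.37277897e-03],
       [ 3.23615122e-04, -1.48487293e-03, -9.99998845e-01]]), 'ft_force': array([-0.0864551 ,  0.61028955, -0.0629625 ]), 'wrist_torque': array([ 0.03634584, -0.00481854,  0.02094967]), 'grip_width': 0.0854396122454704}
top {'fx': 375.6905585746309, 'fy': 375.6905585746309, 'cx': 254.78097355772468, 'cy': 189.03062754122166, 'k1': -0.00350441558164786, 'rvec': array([ 2.17988801, -2.1538462 ,  0.09456068]), 'tvec': array([-0.00912379,  0.55652325,  0.81985384])}
side {'fx': 483.67067355953435, 'fy': 483.67067355953435, 'cx': 270.8105465936317, 'cy': 197.1028508704325, 'k1': -0.007614768246103898, 'rvec': array([ 2.0468793 , -0.67471356,  0.33850748]), 'tvec': array([-0.43815482,  0.23214972,  0.69997636])}
```

View pics/top0.png

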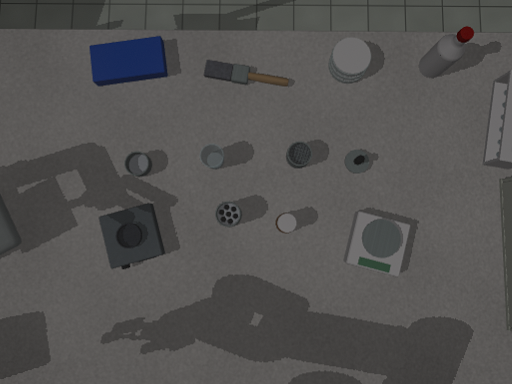

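View pics/side0.png

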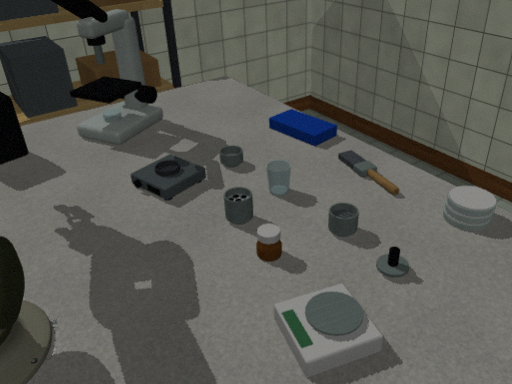

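Top view shows: pan (138,163), beaker (213,157), fine sieve (298,155), lid (358,160), coarse sieve (228,214), jar (287,223), shaker collar (131,236), balance (380,240). The side view agrees with this layout.

```bash
cat > h.py <<'E'
import numpy as np, cv2
from rig import env, vision, spotter
def cam(n):
    c=vision.camera_info(n); R=cv2.Rodrigues(np.array(c['rvec']))[0]; return c,R,np.array(c['tvec']).reshape(3)
def rays(n,uv):
    c,R,t=cam(n); uv=np.atleast_2d(np.array(uv,float))
    xd=np.stack([(uv[:,0]-c['cx'])/c['fx'],(uv[:,1]-c['cy'])/c['fy']],1)
    x=xd.copy()
    for _ in range(8): x=xd/(1+c['k1']*(x**2).sum(1,keepdims=True))
    return np.c_[x,np.ones(len(x))]
def world(n,uv,depth):
    c,R,t=cam(n); return (rays(n,uv)*np.asarray(depth)[:,None]-t)@R
def onplane(n,uv,z):
    c,R,t=cam(n); d=rays(n,uv)@R; C=-t@R; s=(z-C[2])/d[:,2]; return C+s[:,None]*d
def cloud(n,d):
    v,u=np.mgrid[0:384,0:512]; uv=np.c_[u.ravel(),v.ravel()]; P=world(n,uv,d.ravel()); P[d.ravel()<=0]=np.nan; return P.reshape(384,512,3)
def proj(n,P):
    c,R,t=cam(n); q=np.atleast_2d(P)@R.T+t; x=q[:,:2]/q[:,2:]; x=x*(1+c['k1']*(x**2).sum(1,keepdims=True)); return np.c_[x[:,0]*c['fx']+c['cx'],x[:,1]*c['fy']+c['cy']]
def circ(P,r=None):
    from scipy.optimize import least_squares
    m=np.nanmedian(P,0)
    f=(lambda p:np.hypot(P[:,0]-p[0],P[:,1]-p[1])-(r if r else p[2]))
    s=least_squares(f,[*m,.028] if not r else m,loss='soft_l1',f_scale=.001); return s.x,np.sqrt(np.mean(f(s.x)**2))
E
python3 - <<'E'
from h import *
c,R,t=cam('top'); print('top cam',-t@R); c,R,t=cam('side'); print('side cam',-t@R)
for n in('top','side'):
    d=np.load(f'{n}_d.npy'); W=cloud(n,d); np.save(f'{n}_w.npy',W)
W=np.load('top_w.npy')
for nm,u,v in [('pan',138,163),('beaker',213,157),('fine',298,155),('lid',358,160),('coarse',228,214),('jar',287,223),('shaker',131,236),('bal',382,238),('bench',180,190),('bench',330,190)]:
    B=W[v-32:v+32,u-32:u+32].reshape(-1,3); c=W[v,u]
    b=W[v-12:v+13,u-12:u+13].reshape(-1,3)
    print(nm,c.round(3),'zpct',np.nanpercentile(b[:,2],[5,50,90,98]).round(4))
E
```

```text
top cam [ 0.47453001 -0.01130612  0.86985926]
side cam [ 0.09442016 -0.64266185  0.56027728]
pan [0.615 0.269 0.014] zpct [-0.0015  0.0142  0.034   0.0363]
beaker [0.633 0.097 0.003] zpct [-0.002   0.0067  0.0621  0.065 ]
fine [ 0.635 -0.099  0.031] zpct [-0.0016  0.0325  0.0458  0.0482]
lid [ 0.622 -0.231  0.044] zpct [-0.0027  0.0123  0.028   0.0453]
coarse [0.499 0.055 0.045] zpct [-0.0017  0.0445  0.0583  0.06  ]
jar [ 0.481 -0.074  0.05 ] zpct [-0.0033  0.0238  0.0548  0.0557]
shaker [0.448 0.269 0.037] zpct [0.0316 0.035  0.0436 0.0459]
bal [ 0.451 -0.281  0.042] zpct [0.0394 0.0416 0.0437 0.0449]
bench [ 0.555  0.172 -0.   ] zpct [-0.0034 -0.0011  0.0009  0.0019]
bench [ 0.559 -0.177 -0.002] zpct [-0.0036 -0.0013  0.0006  0.0017]
```

```bash
cat > fit.py <<'E'
from h import *
from scipy.optimize import least_squares
def ring(n,W,guess,ztop,rin,rout,tol=.006,it=4):
    c=np.array(guess,float)
    for _ in range(it):
        m=(abs(W[...,2]-ztop)<tol)&(np.hypot(W[...,0]-c[0],W[...,1]-c[1])<rout+.008)
        v,u=np.nonzero(m)
        P=onplane(n,np.c_[u,v],ztop)[:,:2]
        f=lambda p:(lambda r:np.maximum(0,r-rout)+np.maximum(0,rin-r))(np.hypot(*(P-p).T))+1e-4*np.hypot(*(P-p).T)
        # cell-averaged: mean radius fit
        g=lambda p:np.hypot(*(P-p).T)-(rin+rout)/2
        c=least_squares(g,c,loss='soft_l1',f_scale=.002).x
    r=np.hypot(*(P-c).T)
    return c,len(P),np.percentile(r,[5,50,95])
E
python3 - <<'E'
from fit import *
for n in ('top','side'):
    W=np.load(n+'_w.npy')
    for nm,g,z,ri,ro in [('pan',(.615,.27),.036,.025,.028),('fine',(.635,-.1),.048,.025,.028),('coarse',(.5,.055),.06,.025,.028),('seat',(.45,.27),.046,.025,.028),('beaker',(.633,.097),.065,.025,.027)]:
        c,k,p=ring(n,W,g,z,ri,ro); print(n,nm,c.round(4),k,p.round(4))
    for nm,g,z,ro in [('jar',(.481,-.074),.055,.02),('lidtop',(.622,-.231),.046,.009),('lid',(.622,-.231),.014,.028),('bal',(.451,-.28),.043,.042)]:
        m=(abs(W[...,2]-z)<.006)&(np.hypot(W[...,0]-g[0],W[...,1]-g[1])<ro+.02)
        v,u=np.nonzero(m);P=onplane(n,np.c_[u,v],z)[:,:2]
        if len(P): print(n,nm,len(P),P.mean(0).round(4),P.min(0).round(3),P.max(0).round(3))
p=np.load('top_p.npy');cv2.imwrite('pics/topz.png',cv2.resize(p[120:280,80:430,::-1],None,fx=2.2,fy=2.2,interpolation=cv2.INTER_CUBIC))
E
```

```text
top pan [0.6105 0.2653] 121 [0.0242 0.0262 0.028 ]
top fine [ 0.6341 -0.0996] 115 [0.0245 0.0262 0.0276]
top coarse [0.4987 0.0555] 112 [0.0248 0.0261 0.0275]
top seat [0.4491 0.2734] 129 [0.0244 0.0263 0.0281]
top beaker [0.6246 0.0929] 113 [0.0235 0.025  0.0266]
top jar 284 [ 0.4811 -0.0715] [ 0.462 -0.09 ] [ 0.5   -0.052]
top lidtop 50 [ 0.624  -0.2347] [ 0.615 -0.244] [ 0.631 -0.226]
top lid 388 [ 0.6235 -0.2339] [ 0.597 -0.262] [ 0.651 -0.207]
top bal 1161 [ 0.4503 -0.2779] [ 0.391 -0.323] [ 0.49  -0.237]
side pan [0.6089 0.2598] 126 [0.0208 0.0265 0.0324]
side fine [ 0.6327 -0.105 ] 219 [0.0218 0.0267 0.0309]
side coarse [0.4971 0.0498] 197 [0.0211 0.0263 0.0315]
side seat [0.4475 0.2675] 149 [0.021  0.0265 0.0321]
side beaker [0.623  0.0874] 162 [0.0201 0.025  0.0301]
side jar 310 [ 0.4794 -0.078 ] [ 0.458 -0.101] [ 0.502 -0.055]
side lidtop 80 [ 0.6224 -0.2402] [ 0.611 -0.25 ] [ 0.633 -0.23 ]
side lid 511 [ 0.6202 -0.2422] [ 0.594 -0.269] [ 0.653 -0.211]
side bal 2032 [ 0.4488 -0.2828] [ 0.387 -0.344] [ 0.493 -0.239]
```

View pics/topz.png

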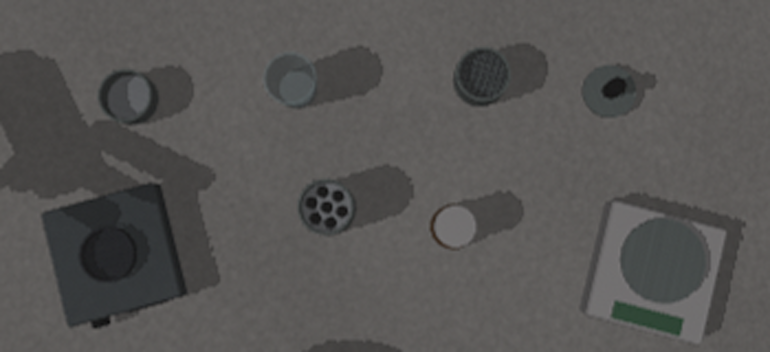

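Request:
jog_arm([
  [[0, 0, 0, 0, 0, -0.76], [0, 0, 0, 0, 0, -0.765], [-0.8, -0.45, 0, 0, 0, 0], [-0.8, -0.45, 0, 0, 0, 0], [-0.8, -0.45, 0, 0, 0, 0], [-0.8, -0.45, 0, 0, 0, 0], [-0.8, -0.45, 0, 0, 0, 0], [-0.8, -0.45, 0, 0, 0, 0], [-0.8, -0.45, 0, 0, 0, 0], [-0.8, -0.45, 0, 0, 0, 0]],
], grip=1, squeeze=40)

```text
time_s: 1.1
position: [0.3818, 0.3906, 0.231]
tool_rot: [[-1.0, 0.0, -0.001], [0.0, 1.0, -0.0], [0.001, -0.0, -1.0]]
ft_force: [0.5, 0.6, -1.1]
grip_width: 0.0856
```

Request:
jog_arm([
  [[-0.71, -0.395, 0.2, 0, 0, 0], [-0.71, -0.395, 0.3, 0, 0, 0], [-0.71, -0.395, 0.3, 0, 0, 0], [-0.71, -0.395, 0.3, 0, 0, 0], [-0.71, -0.395, 0.3, 0, 0, 0], [-0.71, -0.395, 0.3, 0, 0, 0], [-0.71, -0.395, 0.3, 0, 0, 0], [-0.71, -0.395, 0.3, 0, 0, 0], [0, 0, 0.4, 0, 0, 0], [0, 0, 0, 0, 0, 0]],
])

```text
time_s: 2.1
position: [0.6072, 0.2643, 0.1203]
tool_rot: [[-1.0, 0.001, -0.005], [0.001, 1.0, -0.001], [0.005, -0.001, -1.0]]
ft_force: [0.5, -0.8, 0.2]
grip_width: 0.0857
```

Request:
jog_arm([
  [[0, 0, 0, 0, 0, 0], [0, 0, 0, 0, 0, 0]],
])

```text
time_s: 2.3
position: [0.6078, 0.2658, 0.1244]
tool_rot: [[-1.0, -0.001, 0.001], [-0.001, 1.0, 0.0], [-0.001, 0.0, -1.0]]
ft_force: [0.3, -0.2, 0.5]
grip_width: 0.085
```

```bash
python3 - <<'E'
from h import *
print(env.observe()['position'],env.observe()['ft_force'])
for n in ('top','side'):
    p,d=vision.get_image(n); cv2.imwrite(f"pics/{n}1.png",p[:,:,::-1])
E
```

```text
[0.60775499 0.26584459 0.12441508] [ 0.28176481 -0.20835407  0.51764527]
```

View pics/top1.png

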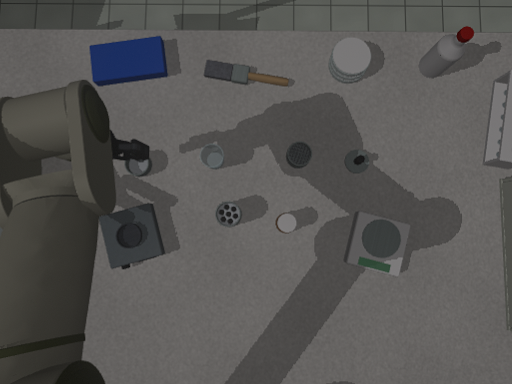

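View pics/side1.png

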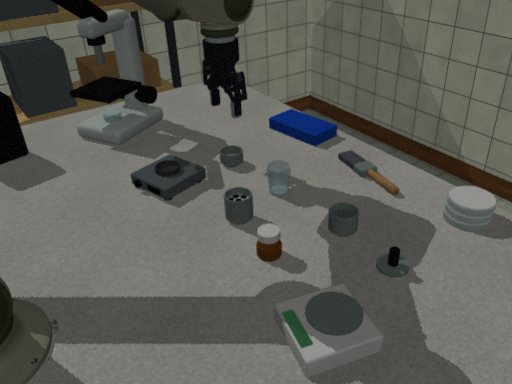

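Fingers stand above the pan at (138,163); everything else is undisturbed. Descending.

Request:
jog_arm([
  [[-0.06, -0.04, 0.5, 0, 0, 0], [0, 0, 0.6, 0, 0, 0], [0, 0, 0.6, 0, 0, 0], [0, 0, 0.5, 0, 0, 0], [0, 0, 0.4, 0, 0, 0], [0, 0, 0.2, 0, 0, 0], [0, 0, 0.14, 0, 0, 0], [0, 0, 0, 0, 0, 0], [0, 0, 0, 0, 0, 0]],
])

```text
time_s: 3.3
position: [0.6107, 0.2638, 0.0066]
tool_rot: [[-1.0, -0.0, 0.001], [-0.0, 1.0, 0.0], [-0.001, 0.0, -1.0]]
ft_force: [0.7, 1.1, -1.3]
grip_width: 0.0853
```

Request:
jog_arm([
  [[0, 0, 0, 0, 0, 0], [0, 0, 0, 0, 0, 0], [0, 0, 0, 0, 0, 0], [0, 0, 0, 0, 0, 0], [0, 0, 0, 0, 0, 0], [0, 0, 0, 0, 0, 0], [0, 0, 0, 0, 0, 0], [0, 0, 0, 0, 0, 0]],
], grip=-1)

```text
time_s: 4.1
position: [0.6107, 0.2638, 0.0068]
tool_rot: [[-1.0, 0.0, 0.001], [0.0, 1.0, 0.0], [-0.001, 0.0, -1.0]]
ft_force: [-2.8, -0.2, 6.0]
grip_width: 0.0555
```

Request:
jog_arm([
  [[0, 0, -0.3, 0, 0, 0], [0, 0, -0.7, 0, 0, 0], [0, 0, -0.8, 0, 0, 0], [0.3, 0, -0.6, 0, 0, 0], [0.7, 0.04, 0, 0, 0, 0], [0.8, 0.05, 0, 0, 0, 0], [0.8, 0.05, 0, 0, 0, 0], [0.8, 0.05, 0, 0, 0, 0], [0.5, 0.025, 0, 0, 0, 0], [0.14, 0, 0, 0, 0, 0]],
])

```text
time_s: 5.1
position: [0.4469, 0.2724, 0.1025]
tool_rot: [[-1.0, -0.001, -0.0], [-0.001, 1.0, -0.0], [0.0, -0.0, -1.0]]
ft_force: [0.4, -0.8, -1.4]
grip_width: 0.0556
```

Request:
jog_arm([
  [[0, 0, 0, 0, 0, 0], [0, 0, 0, 0, 0, 0], [0, 0, 0, 0, 0, 0]],
])

```text
time_s: 5.4
position: [0.4498, 0.2721, 0.1017]
tool_rot: [[-1.0, 0.001, 0.001], [0.001, 1.0, 0.0], [-0.001, 0.0, -1.0]]
ft_force: [-0.4, 0.1, -0.8]
grip_width: 0.0557
```

```bash
python3 - <<'E'
from h import *
print(env.observe()['position'],env.observe()['ft_force'])
for n in ('top','side'):
    p,d=vision.get_image(n); cv2.imwrite(f"pics/{n}2.png",p[:,:,::-1])
    if n=='side': cv2.imwrite('pics/side2z.png',cv2.resize(p[40:240,80:300,::-1],None,fx=2.7,fy=2.7,interpolation=cv2.INTER_CUBIC))
E
```

```text
[0.44978828 0.27211109 0.10171677] [-0.43289449  0.09359291 -0.81988265]
```

View pics/side2z.png

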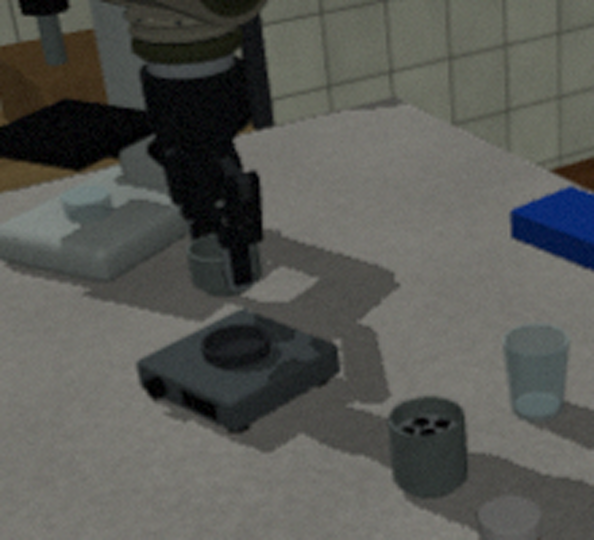

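Request:
jog_arm([
  [[0.02, 0, 0.3, 0, 0, 0], [0, 0, 0.4, 0, 0, 0], [0, 0, 0.3, 0, 0, 0], [0, 0, 0.15, 0, 0, 0], [0, 0, 0.05, 0, 0, 0], [0, 0, 0.05, 0, 0, 0], [0, 0, 0.05, 0, 0, 0], [0, 0, 0, 0, 0, 0]],
])

```text
time_s: 6.3
position: [0.448, 0.2722, 0.0498]
tool_rot: [[-1.0, 0.0, 0.0], [0.0, 1.0, 0.0], [-0.0, 0.0, -1.0]]
ft_force: [0.1, -0.4, -0.5]
grip_width: 0.0549
```

```bash
python3 - <<'E'
from h import *
print(env.observe()['position'],env.observe()['ft_force'],env.observe()['wrist_torque'])
for n in ('side',):
    p,d=vision.get_image(n)
    if n=='side': cv2.imwrite('pics/side3z.png',cv2.resize(p[100:220,100:240,::-1],None,fx=4.5,fy=4.5,interpolation=cv2.INTER_CUBIC))
E
```

```text
[0.44803187 0.27224512 0.04984747] [ 0.11207769 -0.4001969  -0.54665218] [-0.02623302  0.01735179  0.05017978]
```

View pics/side3z.png

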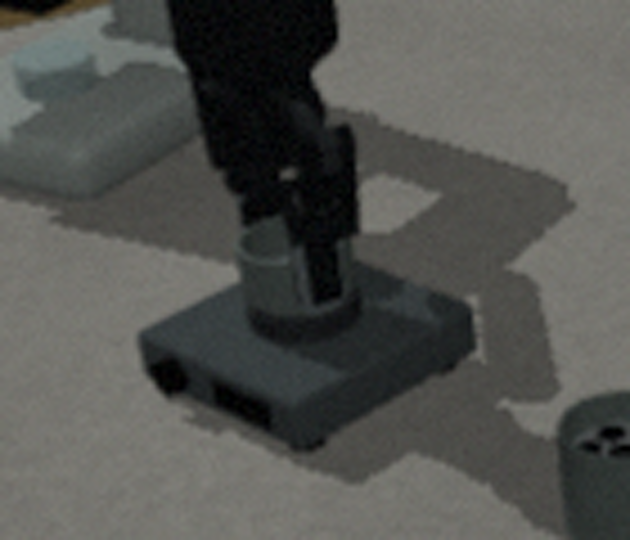

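The pan is in the collar mouth with no contact force. Continuing down slowly.

Request:
jog_arm([
  [[-0.03, 0, 0.03, 0, 0, 0], [0, 0, 0.04, 0, 0, 0], [0, 0, 0.03, 0, 0, 0], [0, 0, 0.03, 0, 0, 0], [0, 0, 0, 0, 0, 0]],
])

```text
time_s: 6.85
position: [0.4491, 0.2722, 0.0448]
tool_rot: [[-1.0, -0.0, 0.0], [-0.0, 1.0, -0.0], [-0.0, -0.0, -1.0]]
ft_force: [-2.0, -0.8, 3.3]
grip_width: 0.0556
```

Request:
jog_arm([
  [[0, 0, 0, 0, 0, 0], [0, 0, 0, 0, 0, 0], [0, 0, 0, 0, 0, 0], [0, 0, 0, 0, 0, 0], [0, 0, 0, 0, 0, 0], [0, 0, 0, 0, 0, 0]],
], grip=1)

```text
time_s: 7.45
position: [0.4491, 0.2722, 0.0445]
tool_rot: [[-1.0, 0.0, -0.0], [0.0, 1.0, -0.0], [0.0, -0.0, -1.0]]
ft_force: [0.1, 0.3, -0.1]
grip_width: 0.0854
```

Request:
jog_arm([
  [[0, 0, -0.3, 0, 0, 0], [0, 0, -0.6, 0, 0, 0], [0, 0, -0.9, 0, 0, 0], [0, 0, -0.9, 0, 0, 0], [-0.3, -0.7, 0, 0, 0, 0], [-0.4, -0.85, 0, 0, 0, 0], [-0.4, -0.85, 0, 0, 0, 0], [-0.4, -0.85, 0, 0, 0, 0], [-0.4, -0.85, 0, 0, 0, 0], [-0.4, -0.85, 0, 0, 0, 0]],
])

```text
time_s: 8.45
position: [0.5416, 0.0727, 0.1536]
tool_rot: [[-1.0, 0.0, 0.001], [0.0, 1.0, -0.0], [-0.001, -0.0, -1.0]]
ft_force: [1.0, 0.1, -0.6]
grip_width: 0.0854
```

Request:
jog_arm([
  [[-0.4, -0.85, 0, 0, 0, 0], [-0.4, -0.85, 0, 0, 0, 0], [-0.4, -0.85, 0, 0, 0, 0], [-0.4, -0.85, 0, 0, 0, 0], [-0.3, -0.6, 0, 0, 0, 0], [-0.2, -0.3, 0, 0, 0, 0], [0, 0, 0, 0, 0, 0], [0, 0, 0, 0, 0, 0]],
])

```text
time_s: 9.25
position: [0.6248, -0.0973, 0.1529]
tool_rot: [[-1.0, 0.0, -0.0], [0.0, 1.0, 0.0], [0.0, 0.0, -1.0]]
ft_force: [-1.1, 0.3, 0.4]
grip_width: 0.0855
```

```bash
python3 - <<'E'
from fit import *
print(env.observe()['position'],env.observe()['ft_force'])
for n in ('top','side'):
    p,d=vision.get_image(n); W=cloud(n,d); cv2.imwrite(f"pics/{n}4.png",p[:,:,::-1])
    for nm,g,z in [('pan seated',(.449,.272),.074),('fine',(.634,-.1),.048),('coarse',(.4987,.0555),.06)]:
        try:
            c,k,pp=ring(n,W,g,z,.025,.028); print(n,nm,c.round(4),k,pp.round(4))
        except Exception as e: print(n,nm,'x')
E
```

```text
[ 0.62476034 -0.09728522  0.15293293] [-1.11434395  0.32518322  0.43805056]
top pan seated [0.4501 0.2726] 132 [0.0243 0.0262 0.0279]
top fine [ 0.6345 -0.0996] 6 [0.025  0.0261 0.0274]
top coarse [0.4987 0.0555] 110 [0.0248 0.0261 0.0276]
side pan seated [0.4482 0.2661] 156 [0.0203 0.0261 0.032 ]
side fine [ 0.6328 -0.1049] 217 [0.0217 0.0264 0.0307]
side coarse [0.4972 0.05  ] 195 [0.021  0.0263 0.0313]
```

View pics/top4.png

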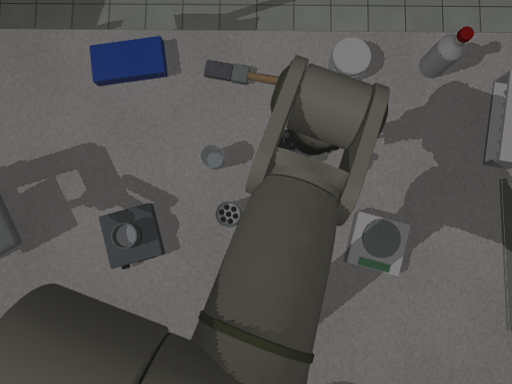

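View pics/side4.png

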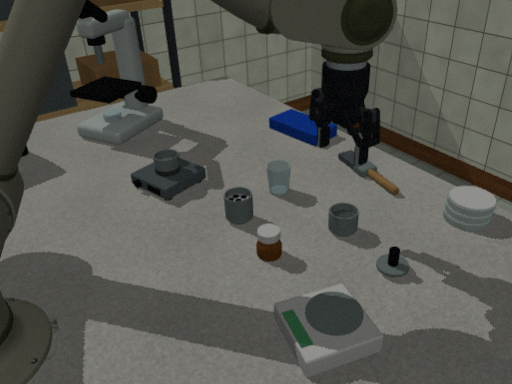

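Pan is seated (top view ring at (.4501,.2726), z .074, shaker at (127,236)). Now the fine sieve.

Request:
jog_arm([
  [[-0.23, -0.055, 0.3, 0, 0, 0], [0, 0, 0.7, 0, 0, 0], [0, 0, 0.8, 0, 0, 0], [0, 0, 0.7, 0, 0, 0], [0, 0, 0.5, 0, 0, 0], [0, 0, 0.25, 0, 0, 0], [0, 0, 0.12, 0, 0, 0], [0, 0, 0, 0, 0, 0], [0, 0, 0, 0, 0, 0]],
])

```text
time_s: 10.25
position: [0.6349, -0.1001, 0.0187]
tool_rot: [[-1.0, -0.0, 0.002], [-0.0, 1.0, -0.001], [-0.002, -0.001, -1.0]]
ft_force: [-0.1, 0.2, 0.4]
grip_width: 0.0855
```

Request:
jog_arm([
  [[0, 0, 0, 0, 0, 0], [0, 0, 0, 0, 0, 0], [0, 0, 0, 0, 0, 0], [0, 0, 0, 0, 0, 0], [0, 0, 0, 0, 0, 0], [0, 0, 0, 0, 0, 0], [0, 0, 0, 0, 0, 0], [0, 0, 0, 0, 0, 0]],
], grip=-1)

```text
time_s: 11.05
position: [0.6347, -0.1003, 0.0189]
tool_rot: [[-1.0, 0.0, 0.002], [0.0, 1.0, -0.001], [-0.002, -0.001, -1.0]]
ft_force: [-1.7, -0.3, 6.4]
grip_width: 0.0552
```

Request:
jog_arm([
  [[0, 0, -0.3, 0, 0, 0], [0, 0, -0.8, 0, 0, 0], [0, 0, -0.9, 0, 0, 0], [0, 0, -0.7, 0, 0, 0], [0.3, 0.5, -0.3, 0, 0, 0], [0.4, 0.85, 0, 0, 0, 0], [0.4, 0.85, 0, 0, 0, 0], [0.4, 0.85, 0, 0, 0, 0], [0.4, 0.85, 0, 0, 0, 0], [0.4, 0.85, 0, 0, 0, 0]],
])

```text
time_s: 12.05
position: [0.5414, 0.0913, 0.1384]
tool_rot: [[-1.0, 0.0, 0.0], [0.0, 1.0, 0.0], [-0.0, 0.0, -1.0]]
ft_force: [1.6, 0.6, -1.8]
grip_width: 0.0549
```

Request:
jog_arm([
  [[0.4, 0.85, 0, 0, 0, 0], [0.4, 0.85, 0, 0, 0, 0], [0.4, 0.85, 0, 0, 0, 0], [0.4, 0.8, 0, 0, 0, 0], [0.4, 0.8, 0, 0, 0, 0], [0.3, 0.4, 0, 0, 0, 0], [0, 0, 0, 0, 0, 0], [0, 0, 0, 0, 0, 0], [0, 0, 0, 0, 0, 0]],
])

```text
time_s: 12.95
position: [0.4509, 0.2713, 0.138]
tool_rot: [[-1.0, 0.001, 0.0], [0.001, 1.0, -0.0], [-0.0, -0.0, -1.0]]
ft_force: [-0.8, -0.5, -0.7]
grip_width: 0.0546
```

Request:
jog_arm([
  [[0.025, 0.025, 0.3, 0, 0, 0], [0, 0, 0.4, 0, 0, 0], [0, 0, 0.25, 0, 0, 0], [0, 0, 0.1, 0, 0, 0], [0, 0, 0.05, 0, 0, 0], [0, 0, 0.05, 0, 0, 0], [0, 0, 0.05, 0, 0, 0], [0, 0, 0.02, 0, 0, 0], [0, 0, 0, 0, 0, 0]],
])

```text
time_s: 13.85
position: [0.4493, 0.2731, 0.089]
tool_rot: [[-1.0, -0.0, 0.0], [-0.0, 1.0, 0.0], [-0.0, 0.0, -1.0]]
ft_force: [0.3, 0.3, -1.2]
grip_width: 0.0548
```

```bash
python3 - <<'E'
from h import *
print(env.observe()['position'],env.observe()['ft_force'],env.observe()['wrist_torque'])
p,d=vision.get_image('side')
cv2.imwrite('pics/side5z.png',cv2.resize(p[70:210,100:240,::-1],None,fx=4,fy=4,interpolation=cv2.INTER_CUBIC))
E
```

```text
[0.4493467  0.27305854 0.08901971] [ 0.28822418  0.29666614 -1.23979796] [ 0.01011782 -0.0030455   0.03571794]
```

View pics/side5z.png

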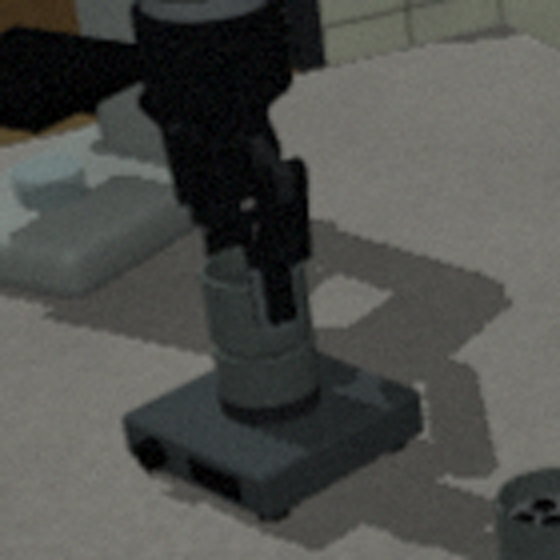

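Fine sieve's foot is entering the pan, aligned. Lower the last 4 mm and release.

Request:
jog_arm([
  [[0, 0, 0.03, 0, 0, 0], [0, 0, 0.03, 0, 0, 0], [0, 0, 0.03, 0, 0, 0], [0, 0, 0.015, 0, 0, 0], [0, 0, 0, 0, 0, 0]],
])

```text
time_s: 14.4
position: [0.4493, 0.273, 0.0848]
tool_rot: [[-1.0, -0.0, 0.0], [-0.0, 1.0, -0.0], [-0.0, -0.0, -1.0]]
ft_force: [0.3, -0.9, 0.3]
grip_width: 0.0551
```

Request:
jog_arm([
  [[0, 0, 0.01, 0, 0, 0], [0, 0, 0, 0, 0, 0], [0, 0, 0, 0, 0, 0], [0, 0, 0, 0, 0, 0], [0, 0, 0, 0, 0, 0], [0, 0, 0, 0, 0, 0]],
], grip=1)

```text
time_s: 15.0
position: [0.4494, 0.2731, 0.0843]
tool_rot: [[-1.0, 0.0, 0.0], [0.0, 1.0, 0.0], [-0.0, 0.0, -1.0]]
ft_force: [-0.2, 0.3, -0.0]
grip_width: 0.0856
```

Request:
jog_arm([
  [[0, 0, -0.3, 0, 0, 0], [0, 0, -0.7, 0, 0, 0], [0, 0, -0.7, 0, 0, 0], [-0.1, -0.5, -0.1, 0, 0, 0], [-0.2, -0.85, 0, 0, 0, 0], [-0.2, -0.85, 0, 0, 0, 0], [-0.2, -0.85, 0, 0, 0, 0], [-0.2, -0.85, 0, 0, 0, 0], [-0.2, -0.85, 0, 0, 0, 0], [-0.135, -0.69, 0, 0, 0, 0]],
])

```text
time_s: 16.0
position: [0.4991, 0.0537, 0.1564]
tool_rot: [[-1.0, 0.001, 0.0], [0.001, 1.0, -0.0], [-0.0, -0.0, -1.0]]
ft_force: [1.1, 0.1, -0.8]
grip_width: 0.0855
```

Request:
jog_arm([
  [[0, 0, 0, 0, 0, 0], [0, 0, 0, 0, 0, 0], [0, 0, 0, 0, 0, 0]],
])

```text
time_s: 16.3
position: [0.4984, 0.0562, 0.1563]
tool_rot: [[-1.0, -0.001, -0.0], [-0.001, 1.0, 0.0], [0.0, 0.0, -1.0]]
ft_force: [1.1, 0.1, -0.3]
grip_width: 0.0854
```

```bash
python3 - <<'E'
from fit import *
print(env.observe()['position'],env.observe()['ft_force'])
for n in ('top','side'):
    p,d=vision.get_image(n); W=cloud(n,d); cv2.imwrite(f"pics/{n}6.png",p[:,:,::-1])
    for nm,g,z in [('fine seated',(.449,.272),.114),('coarse',(.4987,.0555),.06)]:
        try:
            c,k,pp=ring(n,W,g,z,.025,.028); r=np.hypot(W[...,0]-c[0],W[...,1]-c[1]);m=(abs(r-.0265)<.002)&(W[...,2]>z-.02); print(n,nm,c.round(4),k,pp.round(4),np.nanmedian(W[m][:,2]))
        except Exception as e: print(n,nm,'x')
E
```

```text
[0.49843669 0.05622688 0.15630663] [ 1.10198898  0.12356854 -0.30610228]
top fine seated [0.4507 0.2729] 153 [0.0238 0.0258 0.0278] 0.10931378493911906
top coarse x
side fine seated [0.4477 0.2668] 163 [0.0202 0.0265 0.0325] 0.10401133011768778
side coarse [0.4973 0.0498] 196 [0.0209 0.0262 0.0312] 0.2528573642994568
```

View pics/side6.png

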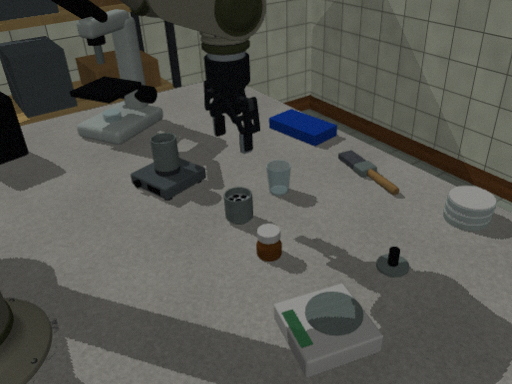

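Pan and fine sieve stand upright on the shaker (165,160). Now the coarse sieve at (238,205).

Request:
jog_arm([
  [[0, -0.02, 0.3, 0, 0, 0], [0, 0, 0.7, 0, 0, 0], [0, 0, 0.8, 0, 0, 0], [0, 0, 0.6, 0, 0, 0], [0, 0, 0.4, 0, 0, 0], [0, 0, 0.25, 0, 0, 0], [0, 0, 0.11, 0, 0, 0], [0, 0, 0, 0, 0, 0], [0, 0, 0, 0, 0, 0]],
])

```text
time_s: 17.3
position: [0.4991, 0.0547, 0.0306]
tool_rot: [[-1.0, -0.0, 0.001], [-0.0, 1.0, -0.0], [-0.001, -0.0, -1.0]]
ft_force: [-0.7, 0.2, -0.8]
grip_width: 0.0854
```

Request:
jog_arm([
  [[0, 0, 0, 0, 0, 0], [0, 0, 0, 0, 0, 0], [0, 0, 0, 0, 0, 0], [0, 0, 0, 0, 0, 0], [0, 0, 0, 0, 0, 0], [0, 0, 0, 0, 0, 0], [0, 0, 0, 0, 0, 0], [0, 0, 0, 0, 0, 0]],
], grip=-1)

```text
time_s: 18.1
position: [0.499, 0.0546, 0.0307]
tool_rot: [[-1.0, 0.0, 0.001], [0.0, 1.0, -0.0], [-0.001, -0.0, -1.0]]
ft_force: [-1.5, 0.7, 6.1]
grip_width: 0.0542
```

```bash
python3 - <<'E'
from fit import *
p,d=vision.get_image('top'); W=cloud('top',d)
m=(np.hypot(W[...,0]-.4503,W[...,1]-.2725)<.0285)&(np.hypot(W[...,0]-.4503,W[...,1]-.2725)>.0235)&(W[...,2]>.09)
print(m.sum(),np.percentile(W[m][:,2],[10,30,50,70,90]))
# tilt: fit plane to upper rim pts
P=W[m];P=P[P[:,2]>.108];A=np.c_[P[:,:2]-[.45,.2725],np.ones(len(P))];print(np.linalg.lstsq(A,P[:,2],rcond=None)[0])
E
```

```text
301 [0.09655356 0.10068803 0.10689314 0.11168163 0.11350453]
[0.00892433 0.00865474 0.11214339]
```

Request:
jog_arm([
  [[0, 0, -0.3, 0, 0, 0], [0, 0, -0.7, 0, 0, 0], [0, 0, -0.9, 0, 0, 0], [0, 0, -0.9, 0, 0, 0], [0, 0, -0.6, 0, 0, 0], [0.1, 0.4, -0.2, 0, 0, 0], [0.2, 0.8, 0, 0, 0, 0], [0.2, 0.85, 0, 0, 0, 0], [0.2, 0.85, 0, 0, 0, 0], [0.2, 0.85, 0, 0, 0, 0]],
])

```text
time_s: 19.15
position: [0.4621, 0.2058, 0.174]
tool_rot: [[-1.0, 0.0, -0.0], [0.0, 1.0, 0.0], [0.0, 0.0, -1.0]]
ft_force: [1.2, 0.2, -1.7]
grip_width: 0.0542
```

Request:
jog_arm([
  [[0.2, 0.85, 0, 0, 0, 0], [0.1, 0.6, 0, 0, 0, 0], [0.025, 0.25, 0, 0, 0, 0], [0, 0, 0, 0, 0, 0], [0, 0, 0, 0, 0, 0], [0, 0, 0, 0, 0, 0]],
])

```text
time_s: 19.75
position: [0.4501, 0.2716, 0.1739]
tool_rot: [[-1.0, 0.001, -0.0], [0.001, 1.0, -0.0], [0.0, -0.0, -1.0]]
ft_force: [0.2, -0.5, -1.9]
grip_width: 0.0542
```

Request:
jog_arm([
  [[0, 0.025, 0.25, 0, 0, 0], [0, 0, 0.25, 0, 0, 0], [0, 0, 0.12, 0, 0, 0], [0, 0, 0.06, 0, 0, 0], [0, 0, 0.05, 0, 0, 0], [0, 0, 0.05, 0, 0, 0], [0, 0, 0.04, 0, 0, 0], [0, 0, 0, 0, 0, 0]],
])

```text
time_s: 20.55
position: [0.4497, 0.2737, 0.141]
tool_rot: [[-1.0, -0.0, -0.0], [-0.0, 1.0, -0.0], [0.0, -0.0, -1.0]]
ft_force: [-0.3, 0.3, -2.1]
grip_width: 0.0541
```

```bash
python3 - <<'E'
from h import *
print(env.observe()['position'],env.observe()['ft_force'],env.observe()['wrist_torque'])
p,d=vision.get_image('side')
cv2.imwrite('pics/side7z.png',cv2.resize(p[60:200,100:240,::-1],None,fx=4,fy=4,interpolation=cv2.INTER_CUBIC))
E
```

```text
[0.44968317 0.27365351 0.14103466] [-0.26995416  0.25051185 -2.10109355] [-0.01761698  0.02374296  0.01843645]
```

View pics/side7z.png

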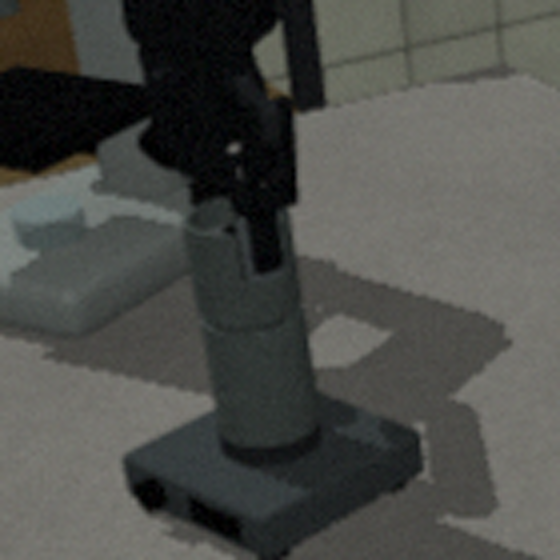

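Aligned with the coarse foot in the fine sieve's rim. Last 4 mm, then release.

Request:
jog_arm([
  [[0, -0.01, 0.03, 0, 0, 0], [0, 0, 0.03, 0, 0, 0], [0, 0, 0.03, 0, 0, 0], [0, 0, 0.025, 0, 0, 0], [0, 0, 0, 0, 0, 0]],
])

```text
time_s: 21.1
position: [0.4498, 0.2733, 0.1368]
tool_rot: [[-1.0, 0.0, 0.0], [0.0, 1.0, 0.0], [-0.0, 0.0, -1.0]]
ft_force: [-1.4, 0.4, 2.2]
grip_width: 0.054
```

Request:
jog_arm([
  [[0, 0, 0, 0, 0, 0], [0, 0, 0, 0, 0, 0], [0, 0, 0, 0, 0, 0], [0, 0, 0, 0, 0, 0], [0, 0, 0, 0, 0, 0], [0, 0, 0, 0, 0, 0]],
], grip=1)

```text
time_s: 21.7
position: [0.4497, 0.2732, 0.1365]
tool_rot: [[-1.0, 0.0, -0.0], [0.0, 1.0, -0.0], [0.0, -0.0, -1.0]]
ft_force: [0.2, 0.1, -0.3]
grip_width: 0.0855
```

Request:
jog_arm([
  [[0, 0, -0.3, 0, 0, 0], [0, 0, -0.8, 0, 0, 0], [0, 0, -0.8, 0, 0, 0], [-0.2, -0.6, 0, 0, 0, 0], [-0.29, -0.85, 0, 0, 0, 0], [-0.29, -0.85, 0, 0, 0, 0], [-0.29, -0.85, 0, 0, 0, 0], [-0.29, -0.85, 0, 0, 0, 0], [-0.29, -0.85, 0, 0, 0, 0], [-0.29, -0.85, 0, 0, 0, 0]],
])

```text
time_s: 22.7
position: [0.5276, 0.0438, 0.2126]
tool_rot: [[-1.0, 0.0, 0.0], [0.0, 1.0, 0.0], [-0.0, 0.0, -1.0]]
ft_force: [-0.2, 0.1, 0.2]
grip_width: 0.0856
```

Request:
jog_arm([
  [[-0.29, -0.85, 0, 0, 0, 0], [-0.29, -0.85, 0, 0, 0, 0], [-0.29, -0.85, 0, 0, 0, 0], [-0.29, -0.85, 0, 0, 0, 0], [-0.29, -0.85, 0, 0, 0, 0], [-0.29, -0.85, 0.3, 0, 0, 0], [-0.29, -0.85, 0.4, 0, 0, 0], [-0.29, -0.78, 0.5, 0, 0, 0], [0, 0, 0.5, 0, 0, 0], [0, 0, 0, 0, 0, 0]],
])

```text
time_s: 23.7
position: [0.6189, -0.2241, 0.1412]
tool_rot: [[-1.0, 0.001, -0.005], [0.001, 1.0, 0.003], [0.005, 0.003, -1.0]]
ft_force: [0.3, 0.3, -0.1]
grip_width: 0.0855
```

Request:
jog_arm([
  [[0, 0, 0, 0, 0, 0], [0, 0, 0, 0, 0, 0], [0, 0, 0, 0, 0, 0]],
])

```text
time_s: 24.0
position: [0.6205, -0.2235, 0.146]
tool_rot: [[-1.0, -0.001, 0.002], [-0.001, 1.0, -0.001], [-0.002, -0.001, -1.0]]
ft_force: [-0.3, 0.8, -0.3]
grip_width: 0.0853
```

```bash
python3 - <<'E'
from fit import *
print(env.observe()['position'],env.observe()['ft_force'])
for n in ('top','side'):
    p,d=vision.get_image(n); W=cloud(n,d); cv2.imwrite(f"pics/{n}8.png",p[:,:,::-1])
    c,k,pp=ring(n,W,(.45,.2725),.166,.025,.028); print(n,c.round(4),k,pp.round(4))
    r=np.hypot(W[...,0]-c[0],W[...,1]-c[1]); m=(r<.0285)&(r>.0235)&(W[...,2]>.155);P=W[m]
    print(np.percentile(P[:,2],[50,70,90]))
E
```

```text
[ 0.62049094 -0.22353826  0.14604703] [-0.25843634  0.81479182 -0.27596965]
top [0.4506 0.2732] 183 [0.0238 0.0258 0.0278]
[0.16363419 0.16492226 0.16585829]
side [0.4473 0.2662] 166 [0.0205 0.0266 0.0325]
[0.16223051 0.16414187 0.16638778]
```

View pics/side8.png

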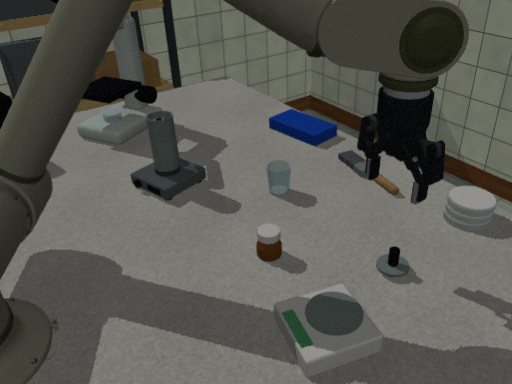

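The three pieces stand upright, rim at z ≈ .166. Lid at (393,263) in the side view; descending on its knob.

Request:
jog_arm([
  [[-0.08, -0.27, 0.3, 0, 0, 0], [0, 0, 0.7, 0, 0, 0], [0, 0, 0.8, 0, 0, 0], [0, 0, 0.6, 0, 0, 0], [0, 0, 0.4, 0, 0, 0], [0, 0, 0.25, 0, 0, 0], [0, 0, 0.08, 0, 0, 0], [0, 0, 0, 0, 0, 0], [0, 0, 0, 0, 0, 0]],
])

```text
time_s: 25.0
position: [0.6237, -0.2351, 0.0202]
tool_rot: [[-1.0, 0.0, 0.001], [0.0, 1.0, -0.001], [-0.001, -0.001, -1.0]]
ft_force: [0.2, -0.8, 0.1]
grip_width: 0.0856
```

Request:
jog_arm([
  [[0, 0, 0, 0, 0, 0], [0, 0, 0, 0, 0, 0], [0, 0, 0, 0, 0, 0], [0, 0, 0, 0, 0, 0], [0, 0, 0, 0, 0, 0], [0, 0, 0, 0, 0, 0], [0, 0, 0, 0, 0, 0], [0, 0, 0, 0, 0, 0], [0, 0, 0, 0, 0, 0], [0, 0, 0, 0, 0, 0]],
], grip=-1)

```text
time_s: 26.0
position: [0.6235, -0.2349, 0.0196]
tool_rot: [[-1.0, 0.0, 0.001], [0.0, 1.0, -0.0], [-0.001, -0.0, -1.0]]
ft_force: [0.8, -0.7, 4.1]
grip_width: 0.0169
```

Request:
jog_arm([
  [[0, 0, -0.3, 0, 0, 0], [0, 0, -0.7, 0, 0, 0], [0, 0, -0.9, 0, 0, 0], [0, 0, -0.9, 0, 0, 0], [0, 0, -0.9, 0, 0, 0], [0, 0, -0.8, 0, 0, 0], [0.1, 0.4, -0.5, 0, 0, 0], [0.28, 0.8, 0, 0, 0, 0], [0.28, 0.8, 0, 0, 0, 0], [0.28, 0.8, 0, 0, 0, 0]],
])

```text
time_s: 27.0
position: [0.5847, -0.1214, 0.2196]
tool_rot: [[-1.0, 0.0, -0.001], [0.0, 1.0, 0.001], [0.001, 0.001, -1.0]]
ft_force: [0.4, 0.2, -1.4]
grip_width: 0.0168
```

Request:
jog_arm([
  [[0.28, 0.8, 0, 0, 0, 0], [0.28, 0.8, 0, 0, 0, 0], [0.28, 0.8, 0, 0, 0, 0], [0.28, 0.8, 0, 0, 0, 0], [0.28, 0.8, 0, 0, 0, 0], [0.28, 0.8, 0, 0, 0, 0], [0.28, 0.8, 0, 0, 0, 0], [0.28, 0.8, 0, 0, 0, 0], [0.28, 0.8, 0, 0, 0, 0], [0.28, 0.8, 0, 0, 0, 0]],
])

```text
time_s: 28.0
position: [0.4726, 0.1986, 0.2197]
tool_rot: [[-1.0, -0.0, -0.001], [-0.0, 1.0, 0.0], [0.001, 0.0, -1.0]]
ft_force: [0.6, -0.4, -0.8]
grip_width: 0.0168
```

Request:
jog_arm([
  [[0, 0, 0, 0, 0, 0], [0, 0, 0, 0, 0, 0], [0, 0, 0, 0, 0, 0]],
])

```text
time_s: 28.3
position: [0.4738, 0.1966, 0.2194]
tool_rot: [[-1.0, 0.001, -0.0], [0.001, 1.0, -0.0], [0.0, -0.0, -1.0]]
ft_force: [-0.4, 0.7, -0.4]
grip_width: 0.0166
```

Request:
jog_arm([
  [[0.2, 0.55, 0, 0, 0, 0], [0.2, 0.7, 0, 0, 0, 0], [0.14, 0.5, 0, 0, 0, 0], [0.05, 0.165, 0, 0, 0, 0], [0, 0, 0.3, 0, 0, 0], [0, 0, 0.2, 0, 0, 0], [0, 0, 0, 0, 0, 0], [0, 0, 0, 0, 0, 0], [0, 0, 0, 0, 0, 0]],
])

```text
time_s: 29.2
position: [0.4505, 0.2735, 0.1998]
tool_rot: [[-1.0, 0.001, 0.001], [0.001, 1.0, 0.0], [-0.001, 0.0, -1.0]]
ft_force: [0.1, 0.4, -1.3]
grip_width: 0.0168
```

```bash
python3 - <<'E'
from h import *
print(env.observe()['position'],env.observe()['ft_force'],env.observe()['wrist_torque'])
p,d=vision.get_image('side')
cv2.imwrite('pics/side9z.png',cv2.resize(p[50:200,100:240,::-1],None,fx=4,fy=4,interpolation=cv2.INTER_CUBIC))
E
```

```text
[0.45052775 0.27350401 0.19977547] [ 0.11217528  0.41383805 -1.33712957] [-0.00949305  0.01839534  0.00642502]
```

View pics/side9z.png

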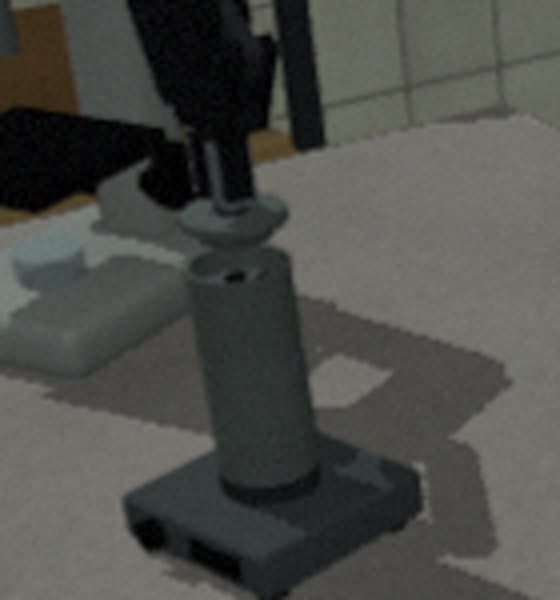

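Lid level and centred over the open coarse sieve. Lowering.

Request:
jog_arm([
  [[0, 0, 0.15, 0, 0, 0], [0, 0, 0.12, 0, 0, 0], [0, 0, 0.06, 0, 0, 0], [0, 0, 0.05, 0, 0, 0], [0, 0, 0.05, 0, 0, 0], [0, 0, 0.04, 0, 0, 0], [0, 0, 0, 0, 0, 0]],
])

```text
time_s: 29.95
position: [0.4501, 0.2738, 0.1804]
tool_rot: [[-1.0, 0.0, -0.0], [0.0, 1.0, -0.0], [0.0, -0.0, -1.0]]
ft_force: [0.4, -0.5, -1.6]
grip_width: 0.0165
```

Request:
jog_arm([
  [[0, 0, 0.03, 0, 0, 0], [0, 0, 0.03, 0, 0, 0], [0, 0, 0.03, 0, 0, 0], [0, 0, 0, 0, 0, 0]],
])

```text
time_s: 30.35
position: [0.4503, 0.2739, 0.1775]
tool_rot: [[-1.0, -0.0, 0.001], [-0.0, 1.0, 0.0], [-0.001, 0.0, -1.0]]
ft_force: [-0.8, -0.0, 4.6]
grip_width: 0.0165
```

Request:
jog_arm([
  [[0, 0, 0, 0, 0, 0], [0, 0, 0, 0, 0, 0], [0, 0, 0, 0, 0, 0], [0, 0, 0, 0, 0, 0], [0, 0, 0, 0, 0, 0], [0, 0, 0, 0, 0, 0], [0, 0, 0, 0, 0, 0]],
], grip=1)

```text
time_s: 31.05
position: [0.4501, 0.2738, 0.1769]
tool_rot: [[-1.0, 0.0, -0.0], [0.0, 1.0, -0.0], [0.0, -0.0, -1.0]]
ft_force: [1.0, 0.1, -0.1]
grip_width: 0.0854
```

Request:
jog_arm([
  [[0, 0, -0.3, 0, 0, 0], [0, 0, -0.6, 0, 0, 0], [0, 0, -0.8, 0, 0, 0], [0, 0, -0.5, 0, 0, 0], [0, -0.6, 0, 0, 0, 0], [0, -0.8, 0, 0, 0, 0], [0, -0.8, 0, 0, 0, 0], [0, -0.8, 0, 0, 0, 0], [0, -0.6, 0, 0, 0, 0], [0, 0, 0, 0, 0, 0]],
])

```text
time_s: 32.05
position: [0.4502, 0.1278, 0.265]
tool_rot: [[-1.0, 0.003, 0.0], [0.003, 1.0, -0.0], [-0.0, -0.0, -1.0]]
ft_force: [0.9, 0.9, 0.7]
grip_width: 0.0852
```

Request:
jog_arm([
  [[0, -0.8, 0, 0, 0, 0], [0, -0.8, 0, 0, 0, 0], [0, -0.8, 0, 0, 0, 0], [0, 0, 0, 0, 0, 0], [0, 0, 0, 0, 0, 0]],
])

```text
time_s: 32.55
position: [0.4502, 0.0341, 0.2649]
tool_rot: [[-1.0, 0.001, 0.0], [0.001, 1.0, 0.0], [-0.0, 0.0, -1.0]]
ft_force: [-0.0, -0.2, 0.4]
grip_width: 0.0853
```

```bash
python3 - <<'E'
from fit import *
print(env.observe()['position'],env.observe()['ft_force'],env.observe()['grip_width'])
for n in ('top','side'):
    p,d=vision.get_image(n); W=cloud(n,d); cv2.imwrite(f"pics/{n}10.png",p[:,:,::-1])
    r=np.hypot(W[...,0]-.45,W[...,1]-.273)
    m=(r<.034)&(abs(W[...,2]-.172)<.006); v,u=np.nonzero(m); P=onplane(n,np.c_[u,v],.172); print(n,'disc',m.sum(),P[:,:2].mean(0).round(4),np.median(W[m][:,2]).round(4))
    m=(r<.02)&(W[...,2]>.198)&(W[...,2]<.215); v,u=np.nonzero(m); P=onplane(n,np.c_[u,v],.204);print(n,'knob',m.sum(),P[:,:2].mean(0).round(4),np.median(W[m][:,2]).round(4))
    cv2.imwrite(f'pics/{n}10z.png',cv2.resize(p[80:220,90:250,::-1] if n=='side' else p[180:290,70:200,::-1],None,fx=4,fy=4,interpolation=cv2.INTER_CUBIC))
    W0=np.load(n+'_w.npy')
    for nm,g,z,ro in [('jar',(.481,-.0715),.055,.02),('beaker',(.6246,.0929),.065,.027)]:
        for w in (W0,W):
            m=(np.hypot(w[...,0]-g[0],w[...,1]-g[1])<ro+.012)&(abs(w[...,2]-z)<.006); print(n,nm,m.sum(),w[m].mean(0).round(4))
E
```

```text
[0.45020068 0.03413303 0.26494899] [-0.02327774 -0.16575705  0.42134597] 0.08529562788696138
top disc 588 [0.4522 0.2719] 0.1709
top knob 76 [0.4527 0.274 ] 0.2027
top jar 284 [ 0.4811 -0.0716  0.0536]
top jar 238 [ 0.4814 -0.0745  0.0536]
top beaker 113 [0.6273 0.0941 0.0632]
top beaker 111 [0.6267 0.094  0.0637]
side disc 258 [0.4474 0.2636] 0.1719
side knob 44 [0.4488 0.2655] 0.2032
side jar 310 [ 0.4798 -0.0773  0.0543]
side jar 308 [ 0.48   -0.077   0.0543]
side beaker 162 [0.6251 0.0902 0.0629]
side beaker 165 [0.625  0.0907 0.063 ]
```

View pics/side10z.png

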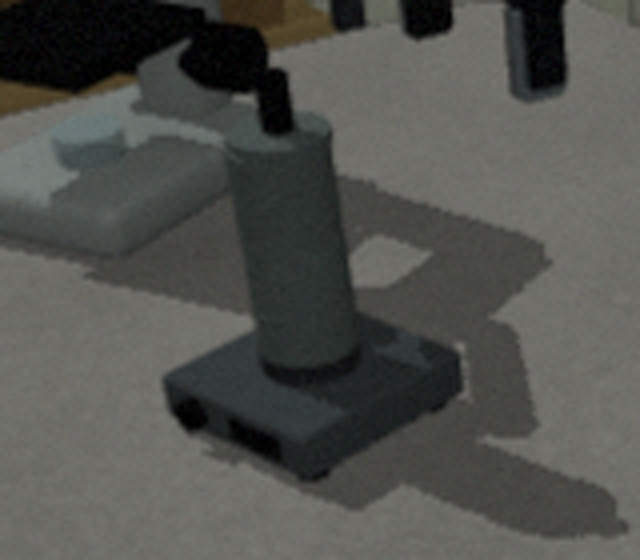

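View pics/top10.png

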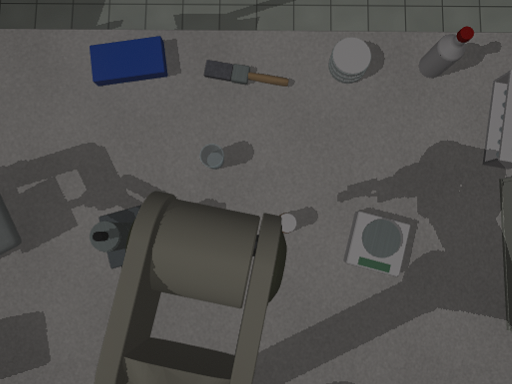

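```bash
python3 -c "
from rig import close_job
print(close_job())"
```

```text
the job is handed in; nothing more can be done
None
```

The sieve stack is built in the shaker's collar in the right order: catch pan, fine sieve, coarse sieve, then the lid. I handed the job in at about 33 s on the robot's clock, with the gripper open and about 0.24 m from the stack; no verdict came back.

**Seating:** each piece stopped at its expected seated height with at most about 5 N of contact force. By top-camera depth, the fine rim was at about 113 mm (114 expected) and the coarse rim at about 166 mm (166). The lid disc was at 171–172 mm (172) and the knob top at about 203 mm (204). I checked the pan's height only by its contact point.

**Centring:** from the top camera, the pan, fine and coarse rims lay within about 1 mm of each other. The lid's knob read about 2 mm off the coarse sieve, well inside the 6 mm allowed.

**Uprightness:** the stack looked upright in the final side view. I measured tilt only once, on the fine sieve, at about 0.01 rad.

**Beaker and jar:** the side view and the top view of the beaker show no movement beyond noise. The top view of the jar shifted 3 mm, most likely because the arm hid part of it.

**Disagreement:** the side camera put every centre about 5–9 mm lower in y and 2–5 mm lower in x than the top camera. I put most of that down to side walls in its fits plus calibration error. I trusted the top camera because the seated pan agreed with the arm's own position within about 1 mm.

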